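# Fit the tube plate on the shaker's dowels and lock it

### The arm

A 7-joint arm with a two-finger parallel gripper is mounted at the origin on the work surface. World frame = base frame: x ahead of the robot, y to its left, z up, the work surface at z = 0. Lengths are in m, angles in rad, forces in N, time in s.
With the tool pointing down it reaches from about 0.425 to 0.95 m from the base axis. Payload 4.7 kg.
Tool frame: the origin (TCP) lies between the finger pads; the fingertips stand 25 mm ahead of it and the grasp point (between the pads) lies 6 mm ahead of it; z points along the fingers, y is the line along which they close (so a half turn about z gives the same grasp; the last joint's range is limited). The gripper opens to 85 mm and grips with 20 to 120 N. Pads are 22 mm wide; open, the fingers measure 114 mm over their backs; the gripper's body (76 mm by 85 mm) begins 54 mm behind the grasp point. The pads swing forward as they close: fully open they stand 13 mm farther back than shut.
Start: joints at [-1.277, 0.469, -0.049, 1.532, 0.024, 1.141, -0.082], TCP at [0.214, 0.64, 0.256] pointing down, gripper open.
Joint ranges: [-2.59, 2.59], [-0.33, 1.99], [-1.39, 1.29], [0.1, 2.45], [-1.04, 4.18], [0.21, 1.99], [-2.66, 2.66]. Speed limits (rad/s): [2.57, 2.57, 3.14, 3.14, 3.14, 3.14, 3.14].

### API

Orientations are given as a 3x3 rotation matrix whose columns are the frame's x, y, z axes.
In Python, from rig import * gives the robot as it stands. Calls block until the motion is done:
- movep(position, orientation): joint-space move of the TCP to a pose.
- move_l(position, attitude=None, feed=0.15, until_force=None): straight line of the TCP; attitude=None keeps the orientation; feed is the mean speed in m/s. With until_force (N) it stops when the force on the tool has changed by that much, and returns True; else False.
- move_joints(angles): joint-space move.
- command_gripper(opening, newtons=None): finger opening in m; newtons is the grip in N (None keeps the last); returns when the fingers have stopped.
- sleep(seconds).
- inverse_kinematics(position, orientation): joint angles nearest the present ones, or None.
- sense(): the state.
- camera(name): name is "side" or "top" or "wrist"; returns (picture, depth): 400x640x3 uint8, red, green, blue; 400x640 float32, m along the optical axis (not along the pixel's ray), 0 where there is no reading.
- camera_params(name): a dict with "K" (3x3 intrinsics, pixels), "position" and "rotation" of the camera in the world; the wrist camera has in their place "tool_from_camera" (4x4, takes a point from camera to tool coordinates, whose origin is the TCP and whose axes are the flange's). Camera axes: x right, y down, z forward; pixel columns grow to the right and rows downward; lengths in m; the calibration is good to about 2 mm. A picture is of the moment at which its call begins: read the wrist's pose just before it. camera_params takes no time and is no camera call.
A pose or a line that the arm cannot do raises Unreachable and nothing moves.
- finish_job(): hands the job in; it is judged then, once.
The state is a dict: "time_s": time; "joint_pos": joint angles; "qd": joint speeds; "joint_efforts": joint torques, N m; "position": TCP position; "tcp_rot": TCP orientation; "wrist_force": force on the tool from outside, world axes, zero at the start; "ft_torque": the same for the moment, N m; "finger_gap": finger opening in m; "gripper_force": force on a finger pad.
Only numpy, scipy, OpenCV 4.12 (cv2) and the standard library are available. Lean on these libraries where they do the work, as an engineer would, in place of code of your own. Each camera call takes 0.05 s, during which the arm holds its last target. There are 200 camera calls.

### The job

Pick up the aluminium tube plate by its blue handle and lower it gently onto the shaker so that both brass dowel pins come up through its two end holes and it lies flush on the platform. Then let go of it and push the red locking lever fully over to its other side. Leave the glassware and the test-tube rack where they are.

Things in the scene. Friction and masses are not known exactly. Their poses are not given: they have to be found in the camera images.
- shaker: laboratory shaker fixed to the bench: white housing 160 (x) x 200 (y) mm, origin on the bench under the middle of the platform. Its top at 70 mm carries a dark steel platform 100 x 180 x 8 mm (platform surface 78 mm above the bench) with two yellow brass dowel pins. At its +y end, a grey ledge (40 mm high, y from 95 to 156 mm) carries the locking lever. +z is up; yaw varies
- platform (a point): middle of the platform's upper surface, halfway between the two pins; x, y, z axes as the shaker's. The pins stand along the y axis at y = -65 and +65 mm
- pin_a (a point): tip of the dowel pin at y = -65 mm: 10 mm diameter, 22 mm high above the platform, the top 9 mm tapering to 4 mm diameter
- pin_b (a point): tip of the other, identical pin at y = +65 mm
- lock_lever_tip (a point): centre of the red ball (26 mm diameter) at the end of the locking lever, a 10 mm steel rod. The lever turns about a level axis parallel to the shaker's y axis, at shaker x = 0, y = 130 mm, 62 mm above the bench; ball centre 70 mm from that axis
- lock_lever (a joint): lever angle in rad: 0 = open, leaning 0.5 rad from upright towards the shaker's -x; 1.0 = locked, against its stop, leaning 0.5 rad towards +x. Stays where it is left; about 1 N at the ball moves it
- plate_grip (a point): centre of the handle bar of the loose tube plate, 47 mm above the plate's underside and over the plate's middle. Plate: aluminium 80 (x) x 160 (y) x 12 mm, about 0.3 to 0.5 kg, two plain through-holes of 13 mm diameter on its y axis at y = -65 and +65 mm (the ten black discs are tube wells, not dowel holes). Handle: blue bar 14 mm wide (x), 90 mm long (y), 20 mm high, on two posts; 25 mm free below the bar. The plate lies flat on the bench and fits the pins either way round
- tube_plate: the same tube plate; origin at the centre of its underside, axes as plate_grip
- amber_mid (a point): bystander, to be left alone: amber glass bottle with black cap, 68 mm diameter, 145 mm tall; point 70 mm up
- wash_mid (a point): bystander, to be left alone: clear bottle with red cap, 66 mm diameter, 160 mm tall; point 80 mm up
- flask_mid (a point): bystander, to be left alone: conical glass flask, 84 mm foot, 120 mm tall; point 60 mm up
- beaker_mid (a point): bystander, to be left alone: glass beaker, 72 mm diameter, 90 mm tall; point 45 mm up
- rack_mid (a point): bystander, to be left alone: blue test-tube rack with tubes, 70 x 200 mm, 120 mm tall over the tubes; point 33 mm up
Things that resemble listed ones, but are neither listed nor needed, are in the scene too. Leave any pink, purple or turquoise look-alike of the tube_plate alone.

How it is judged:
By the outcome, as a careful person would: the job done as asked, in the order asked, and still so for the second after the job is handed in, with the robot touching nothing.
It also fails if it takes over 54 s, if anything falls off the work surface, if the arm or the gripper's body presses on something with over 40 N, if the wrist force passes 120 N, or if a joint passes its speed limit or range.

## Working session

There is one attempt and no reset: what is moved stays moved. The work goes in short steps, each a Python script; the robot and the scene stay as the last script left them, time stands still between calls to the robot, and variables do not carry over. Pictures are saved under pics/ and viewed, at most 10 in all, crops included, and the job is handed in when it is done.

```bash
mkdir -p pics; ls; python3 - <<'E'
from rig import *
import cv2,numpy as np
for n in ("top","side"):
    im,d=camera(n); cv2.imwrite(f"pics/{n}0.png",im[:,:,::-1]); np.savez(f"{n}0.npz",im=im,d=d)
    p=camera_params(n); print(n,np.round(p["K"],1).tolist(),np.round(p["position"],3),np.round(p["rotation"],3).tolist())
print(camera_params("wrist"))
print(sense())
E
```

```text
pics
top [[388.1, 0.0, 316.1], [0.0, 388.1, 194.1], [0.0, 0.0, 1.0]] [0.288 0.016 1.305] [[-0.019, -0.98, 0.201], [-1.0, 0.018, -0.007], [0.003, -0.201, -0.98]]
side [[458.5, 0.0, 317.4], [0.0, 458.5, 200.1], [0.0, 0.0, 1.0]] [ 0.069 -0.907  0.879] [[0.899, -0.264, 0.349], [-0.438, -0.548, 0.713], [0.003, -0.794, -0.608]]
{'K': array([[306.80518406,   0.        , 317.89787099],
       [  0.        , 306.80518406, 201.40356212],
       [  0.        ,   0.        ,   1.        ]]), 'tool_from_camera': array([[ 1.08713619e-03, -9.54340263e-01, -2.98719735e-01,
         7.61904993e-02],
       [ 9.99997783e-01,  4.98714809e-04,  2.04603206e-03,
        -2.14373823e-04],
       [-1.80363482e-03, -2.98721297e-01,  9.54338689e-01,
        -1.18201525e-01],
       [ 0.00000000e+00,  0.00000000e+00,  0.00000000e+00,
         1.00000000e+00]])}
{'time_s': 0.1, 'joint_pos': array([-1.27690486,  0.46935643, -0.04858877,  1.53357211,  0.02412766,
        1.14098558, -0.08231415]), 'qd': array([ 6.05241516e-04, -1.06976443e-04,  3.60941965e-04, -3.51213676e-03,
        1.46102271e-05,  4.78035032e-04,  1.15923888e-03]), 'joint_efforts': array([ 9.66676926e-04, -5.11514175e+01, -4.69221070e-02, -2.38391930e+01,
        1.07162885e-02,  4.30605520e-03,  2.33297908e-05]), 'position': array([0.21396461, 0.63968936, 0.25537024]), 'tcp_rot': array([[-9.48360248e-01,  3.17194928e-01, -4.66524924e-04],
       [ 3.17195259e-01,  9.48358780e-01, -1.67106126e-03],
       [-8.76191504e-05, -1.73274757e-03, -9.99998495e-01]]), 'wrist_force': array([ 0.35475403,  0.65401085, -0.34030151]), 'ft_torque': array([ 0.01641659, -0.0361317 ,  0.02419442]), 'gripper_force': 0.0, 'finger_gap': 0.08512308938366021}
```

View pics/top0.png

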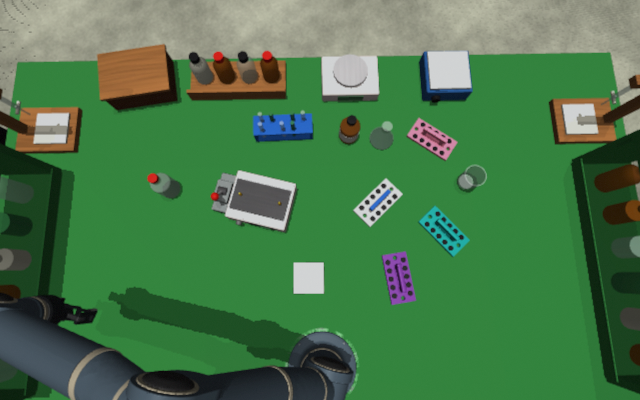

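View pics/side0.png

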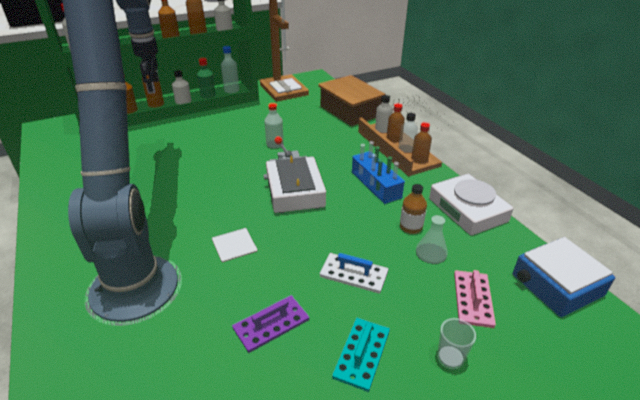

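Two views. The candidates in the top view are the aluminium plate with the blue handle (378,202), pink (432,138), turquoise (444,231) and purple (399,278). I choose (378,202). The shaker is at (262,200) with its red ball at (214,197) on the +y (left) end. The wash bottle is next to it at (160,185).

```bash
cat > h.py <<'E'
from rig import *
import cv2,numpy as np
def cam(n):
    p=camera_params(n)
    if n=="wrist":
        s=sense(); T=np.eye(4);T[:3,:3]=s["tcp_rot"];T[:3,3]=s["position"]; T=T@p["tool_from_camera"]
        R,t=T[:3,:3],T[:3,3]
    else: R,t=np.array(p["rotation"]),np.array(p["position"])
    im,d=camera(n); return im,d,np.array(p["K"]),R,t
def ray(uv,z,K,R,t):
    uv=np.atleast_2d(uv).astype(float); r=np.c_[uv,np.ones(len(uv))]@np.linalg.inv(K).T@R.T
    return t+r*((z-t[2])/r[:,2])[:,None]
def mask(im,lo,hi,box=None):
    m=cv2.inRange(cv2.cvtColor(im,cv2.COLOR_RGB2HSV),np.array(lo),np.array(hi))
    if box is not None:
        b=np.zeros_like(m);x0,y0,x1,y1=box;b[y0:y1,x0:x1]=255;m&=b
    return m
def blobs(m,amin=1):
    n,l,s,c=cv2.connectedComponentsWithStats(m); return [(c[i],s[i],np.argwhere(l==i)[:,::-1]) for i in range(1,n) if s[i,4]>=amin]
def down(yaw): # tool x axis at yaw, z down
    c,s=np.cos(yaw),np.sin(yaw); return np.array([[c,s,0],[s,-c,0],[0,0,-1.]])
E
python3 - <<'E'
import sys; sys.path.insert(0,'.')
from h import *
f=np.load("top0.npz");im=f["im"];p=camera_params("top");C=(np.array(p["K"]),np.array(p["rotation"]),np.array(p["position"]))
def show(nm,bl,z):
    for c,s,px in bl:
        P=ray(px,z,*C)[:,:2]; (ce,sz,a)=cv2.minAreaRect(P.astype(np.float32)*1000)
        print(nm,np.round(c,1),s[4],"P",np.round(ray(c,z,*C)[0],4),"rect",np.round(ce,1),np.round(sz,1),round(a,1))
show("handle",blobs(mask(im,(100,120,60),(125,255,255),(350,175,410,230)),8),.057)
show("plate",blobs(mask(im,(0,0,120),(179,60,255),(350,175,410,230)),30),.012)
show("plat",blobs(mask(im,(0,0,30),(179,90,110),(225,170,300,230)),100),.078)
show("pins",blobs(mask(im,(18,90,90),(35,255,255),(225,170,300,230)),1),.095)
show("ball",blobs(mask(im,(0,150,90),(8,255,255),(205,180,235,215)),3),.123)
show("washcap",blobs(mask(im,(0,150,90),(8,255,255),(140,165,180,200)),3),.155)
a=cv2.resize(im[165:240,340:420],None,fx=5,fy=5,interpolation=2);b=cv2.resize(im[165:240,200:300],None,fx=5,fy=5,interpolation=2)[:,:400]
b=cv2.resize(im[165:240,205:305],(500,375),interpolation=2)
cv2.imwrite("pics/crop1.png",np.hstack([a,b])[:,:800,::-1])
E
```

```text
handle [379.5 199.6] 96 P [ 0.5212 -0.1996  0.057 ] rect [ 520.7 -200.6] [11.5 90.4] 43.5
plate [377.3 202.2] 845 P [ 0.5206 -0.1994  0.012 ] rect [ 522.9 -201.1] [ 79.1 161.9] 43.2
plat [259.9 199.1] 1612 P [0.526  0.1889 0.078 ] rect [526.6 188.9] [177.7  97.3] 75.4
pins [239.3 193. ] 7 P [0.5437 0.2522 0.095 ] rect [543.7 253.1] [6.6 6.4] 1.2
pins [278.9 202.7] 9 P [0.5101 0.1262 0.095 ] rect [510.6 125.9] [9.7 6.3] 0.0
ball [214.4 196.1] 45 P [0.5295 0.3236 0.123 ] rect [529.7 323.4] [22. 19.] 88.9
washcap [152.3 177.9] 74 P [0.5831 0.5064 0.155 ] rect [582.7 506. ] [27.9 25.1] 88.9
```

View pics/crop1.png

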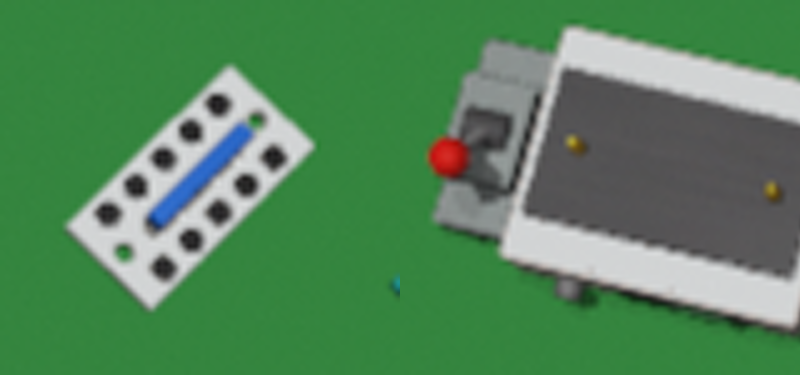

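The crop confirms the aluminium plate with the blue handle, and it measures 79x162 mm. The pins are 130 mm apart, and the ball agrees with the open lever geometry. Next I'll measure the pins and the plate from the wrist camera at matching relative poses, so that calibration bias cancels.

```bash
python3 - <<'E'
from h import *
def go(p,yaw):
    R=down(np.radians(yaw)); q=inverse_kinematics(p,R); print("ik",np.round(q,2) if q is not None else None); movep(p,R)
go([.527,.189,.30],75.2); sleep(.3)
im,d,K,R,t=cam("wrist"); cv2.imwrite("pics/w1.png",im[:,:,::-1]); np.savez("w1.npz",im=im,d=d,K=K,R=R,t=t)
s=sense();print(s["time_s"],s["position"])
go([.5209,-.2005,.212],133.5); sleep(.3)
im2,d,K,R,t=cam("wrist"); cv2.imwrite("pics/w2.png",im2[:,:,::-1]); np.savez("w2.npz",im=im2,d=d,K=K,R=R,t=t)
s=sense();print(s["time_s"],s["position"])
cv2.imwrite("pics/w12.png",cv2.resize(np.vstack([im,im2]),(480,600),interpolation=3)[:,:,::-1])
E
```

```text
ik [-0.82  0.26  0.49  1.78 -0.13  1.14 -0.54]
2.4333 [0.52694175 0.18929841 0.29995234]
ik [-0.13  0.35  0.53  1.89 -0.21  0.96  1.26]
4.3667 [ 0.52112875 -0.20005888  0.21205539]
```

View pics/w12.png

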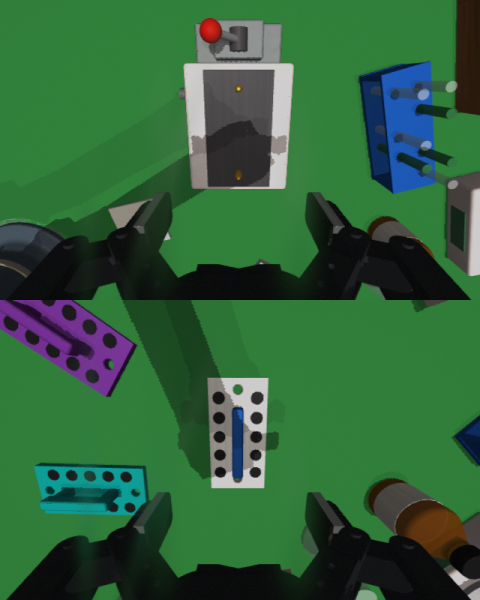

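The wrist view shows the pins at full-resolution pixels of about (318,117) and (318,233), and the plate centred near (317,177) with one green hole at (317,120). Now to compute the poses.

```bash
python3 - <<'E'
from h import *
def load(n): f=np.load(n);return f["im"],f["d"],(f["K"],f["R"],f["t"])
def rect(nm,px,z,C):
    P=ray(px,z,*C)[:,:2]; ce,sz,a=cv2.minAreaRect(P.astype(np.float32)*1000); print(nm,len(px),"px",px.mean(0).round(1),"mean",(P.mean(0)*1000).round(1),"rect",np.round(ce,1),np.round(sz,1),round(a,2))
im,d,C=load("w1.npz")
pts=[]
for c,s,px in blobs(mask(im,(15,100,40),(35,255,255),(270,90,370,255)),4):
    print("pin",c.round(1),s, "z",[ (z,(ray(c,z,*C)[0,:2]*1000).round(1)) for z in(.089,.1)], "depth",d[int(c[1]),int(c[0])])
    pts.append(ray(c,.089,*C)[0,:2])
    # base row / tip row
    print("  lo/hi rows",px[:,1].min(),px[:,1].max())
if len(pts)==2:
    v=pts[0]-pts[1];print("mid",(pts[0]+pts[1])/2,"dist",np.linalg.norm(v),"ang",np.degrees(np.arctan2(v[1],v[0])))
b=max(blobs(mask(im,(0,0,20),(179,100,110),(268,85,368,252)),200),key=lambda b:b[1][4]); rect("platform",b[2],.078,C)
b=max(blobs(mask(im,(0,150,80),(8,255,255),(250,15,310,65)),20),key=lambda b:b[1][4]); rect("ball",b[2],.123,C)
im,d,C=load("w2.npz")
B=(270,95,365,255)
m=mask(im,(0,0,60),(179,70,255),B); b=max(blobs(m,200),key=lambda b:b[1][4]); rect("plate",b[2],.012,C)
b=max(blobs(mask(im,(100,120,30),(125,255,255),B),50),key=lambda b:b[1][4]); rect("handle all",b[2],.057,C)
for c,s,px in blobs(mask(im,(45,100,20),(75,255,255),(305,108,330,134)),10): rect("hole",px,.012,C); rect("hole@mid",px,.006,C)
D=d[130:240,300:335];print("depth handle",np.unique(D.round(3))[:6])
E
```

```text
pin [317.7 117.7] [313 113  10  10  76] z [(0.089, array([543.3, 251.8])), (0.1, array([543.4, 252.2]))] depth 0.30799192
  lo/hi rows 113 122
pin [317.8 232.6] [314 227   9  13  98] z [(0.089, array([510.8, 127.4])), (0.1, array([512. , 131.9]))] depth 0.35185108
  lo/hi rows 227 239
mid [0.52705979 0.18961911] dist 0.12863146378384327 ang 75.34489360514434
platform 13600 px [317.6 168.5] mean [528.5 196. ] rect [526.6 189.5] [178.2 100.4] 75.3
ball 748 px [280.3  40.4] mean [528.7 323.7] rect [528.6 323.6] [24.6 25.2] 15.33
plate 8035 px [316.9 173. ] mean [ 516.7 -196. ] rect [ 521.7 -201.4] [ 81.2 160. ] 43.54
handle all 1313 px [316.5 190. ] mean [ 519.8 -199.7] rect [ 520.6 -200.9] [12.5 90. ] 43.91
hole 110 px [316.8 118.7] mean [ 477.  -154.3] rect [ 476.9 -154. ] [10.1 10.7] 43.62
hole@mid 110 px [316.8 118.7] mean [ 477.1 -154.5] rect [ 477.1 -154.2] [10.2 10.9] 43.62
depth handle [0.    0.27  0.271 0.272 0.273 0.274]
```

```bash
python3 - <<'E'
from h import *
R=down(np.radians(133.6)); x,y=.5215,-.2013
movep([x,y,.12],R); move_l([x,y,.053],feed=.1); command_gripper(0,70)
s=sense();print(s["time_s"],s["finger_gap"],s["gripper_force"],s["position"])
move_l([x,y,.09],feed=.06);move_l([x,y,.22],feed=.2); sleep(.3)
s=sense();print(s["time_s"],s["finger_gap"],s["wrist_force"],s["ft_torque"])
im,d,K,Rc,t=cam("wrist"); p=sense()["position"]
np.savez("w3.npz",im=im,d=d,K=K,R=Rc,t=t,p=p,Rt=sense()["tcp_rot"]); cv2.imwrite("pics/w3.png",im[:,:,::-1])
E
```

```text
6.2917 0.013013160628176416 68.7755835056305 [ 0.52152251 -0.20148566  0.05321363]
8.1583 0.012792438255285856 [-0.25446068  0.7859599  -3.94086089] [-0.00515403 -0.05744872  0.02619586]
```

View pics/w3.png

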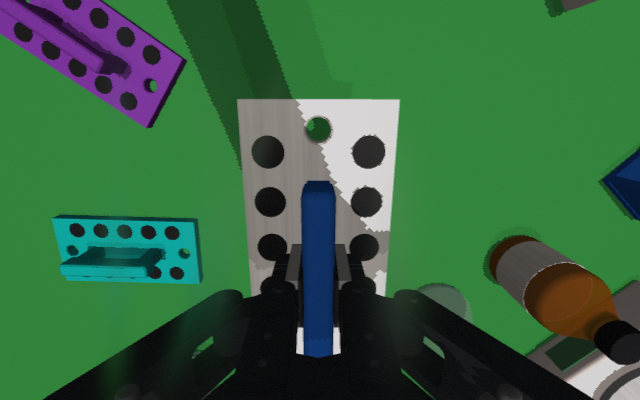

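The plate is held, with its end hole at (318,129), its far edge at row 99, and the bar centred between the pads. I'll measure its pose in the tool frame.

```bash
python3 - <<'E'
from h import *
f=np.load("w3.npz");im,d,K,Rc,t,p,Rt=[f[k] for k in("im","d","K","R","t","p","Rt")]
# camera in tool frame
Rk=Rt.T@Rc; tk=Rt.T@(t-p)
m=mask(im,(0,0,60),(179,60,255),(225,80,415,232)); 
b=max(blobs(m,500),key=lambda b:b[1][4])[2]
dd=d[b[:,1],b[:,0]]; ok=dd>0; uv=b[ok]; X=(np.c_[uv,np.ones(len(uv))]@np.linalg.inv(K).T)*dd[ok][:,None]@Rk.T+tk
A=np.c_[X[:,:2],np.ones(len(X))]; c=np.linalg.lstsq(A,X[:,2],rcond=None)[0]; r=X[:,2]-A@c
k=abs(r)<.004; c=np.linalg.lstsq(A[k],X[k,2],rcond=None)[0]; print("plane z=",c.round(4),"rms",(X[k,2]-A[k]@c).std().round(4))
def tray(uv,z): return ray(uv,z,K,Rk,tk)
for z in(.041,.042): 
    # far edge
    rows=[(u,np.where(m[:,u])[0].min()) for u in range(245,395,5) if m[:,u].any()]
    E=tray(rows,z); print("far edge x",np.median(E[:,0]).round(4),"slope deg",np.degrees(np.polyfit(E[:,1],E[:,0],1)[0]).round(2))
    L=[];Rr=[]
    for v in range(105,225,4):
        w=np.where(m[v])[0]; L.append((w.min(),v)); Rr.append((w.max()+1,v))
    L=tray(L,z);Rr=tray(Rr,z); 
    print("width",np.median(abs(L[:,1]-Rr[:,1])).round(4),"mid y",np.median((L+Rr)[:,1]/2).round(4),"axis slope deg",np.degrees(np.polyfit(L[:,0],(L+Rr)[:,1]/2,1)[0]).round(2))
    h=255-m; h[:108]=0;h[148:]=0;h[:,:298]=0;h[:,338:]=0
    hb=max(blobs(h,100),key=lambda b:b[1][4]); e=cv2.fitEllipse(hb[2].astype(np.int32)[cv2.convexHull(hb[2].astype(np.int32),returnPoints=False)[:,0]])
    print("hole",hb[0].round(1),hb[1],e,"tool",tray(hb[0],z).round(4))
E
```

```text
plane z= [-0.0067  0.0081  0.0413] rms 0.0006
far edge x 0.0794 slope deg 0.07
width 0.0803 mid y 0.0004 axis slope deg -0.13
hole [317.8 128.7] [306 117  24  24 444] ((317.8438720703125, 128.63504028320312), (23.329484939575195, 23.64346694946289), 96.78206634521484) tool [[0.0651 0.     0.041 ]]
far edge x 0.0794 slope deg 0.07
width 0.0808 mid y 0.0004 axis slope deg -0.13
hole [317.8 128.7] [306 117  24  24 444] ((317.8438720703125, 128.63504028320312), (23.329484939575195, 23.64346694946289), 96.78206634521484) tool [[0.0651 0.     0.042 ]]
```

```bash
python3 - <<'E'
from h import *
s=sense();move_l([.5215,-.2013,.26],feed=.2)
R=down(np.radians(75.3)); x,y=.5268,.1893
movep([x,y,.26],R); move_l([x,y,.163],feed=.12); sleep(.4)
s=sense();print(s["time_s"],s["position"],s["wrist_force"],s["finger_gap"],np.round(s["joint_pos"],2))
im,d,K,Rc,t=cam("wrist"); s=sense(); Rt=s["tcp_rot"];p=s["position"]
np.savez("w4.npz",im=im,d=d,K=K,R=Rc,t=t,p=p,Rt=Rt); 
side=camera("side")[0]
cv2.imwrite("pics/w4.png",np.hstack([cv2.resize(im[80:200,220:420],(400,240),interpolation=2),cv2.resize(side[130:230,240:360],(288,240),interpolation=2)])[:,:,::-1])
def hole(box):
    m=mask(im,(15,100,40),(35,255,255),box); return [(b[0].round(1),b[1][4]) for b in blobs(m,4)]
print("yellow",hole((295,105,345,155)))
# predicted pixels: hole rim and pin tip
def proj(P): q=(np.array(P)-t)@Rc; q=q@K.T; return (q[:2]/q[2]).round(1)
print("hole rim px",proj(p+Rt@[.065,0,.041]),"expected pin tip px",proj([.5434,.2520,.100]),proj([.526798+.065*np.cos(np.radians(75.3)),.1893+.065*np.sin(np.radians(75.3)),.1]))
E
```

```text
11.4417 [0.52689064 0.18937856 0.16326687] [-0.05360337  0.10602918 -3.84596113] 0.0130388813172351 [-0.82  0.41  0.51  1.93 -0.26  0.86 -0.42]
yellow [(array([317.6, 126. ]), np.int32(231))]
hole rim px [317.5 129. ] expected pin tip px [317.7 126.7] [317.5 126.4]
```

View pics/w4.png

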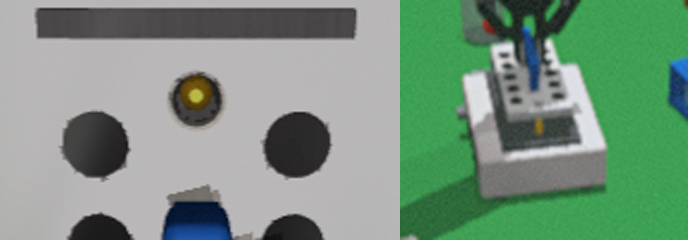

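Pin b's tip shows inside the hole at about (317.5,128), with the hole at (318,129). In the side view the other pin lines up too. I'll check the tip to sub-pixel and then lower.

```bash
python3 - <<'E'
from h import *
f=np.load("w4.npz");im,K,Rc,t,p,Rt=[f[k] for k in("im","K","R","t","p","Rt")]
m=mask(im,(20,60,150),(35,255,255),(300,110,336,148)); b=max(blobs(m,5),key=lambda b:b[1][4]); tip=ray(b[0],.100,K,Rc,t)[0]
off=Rt.T@(tip-p)-[.065,0,0]; print("tip px",b[0],b[1],tip.round(4),"offset in tool",off.round(4))
if np.abs(off[:2]).max()<.0025:
    q=p+Rt@np.r_[.6*off[0],.6*off[1],0]; x,y=q[:2]
    move_l([x,y,.150],feed=.05)
    hit=move_l([x,y,.126],feed=.025,until_force=6)
    s=sense();print(hit,s["time_s"],s["position"],s["wrist_force"],s["ft_torque"])
    im=cam("wrist")[0]; cv2.imwrite("pics/w5.png",im[60:260,200:440,::-1])
E
```

```text
tip px [317.51515152 127.39393939] [315 124   6   7  33] [0.5432 0.2516 0.1   ] offset in tool [-0.0006 -0.      0.0632]
True 12.675 [0.52652592 0.18899409 0.13121589] [-1.01198583  0.02622091  4.84030084] [-0.03773222 -0.01824448 -0.0570155 ]
```

Contact came at TCP z 0.1312, which is the flush height expected (0.131). I'll release, retreat and check.

```bash
python3 - <<'E'
from h import *
s=sense();x,y=s["position"][:2]
command_gripper(.06); s=sense();print(s["time_s"],s["finger_gap"],s["wrist_force"])
move_l([x,y,.25],feed=.15)
R=down(np.radians(75.3)); movep([x,y,.30],R); sleep(.2)
im,d,K,Rc,t=cam("wrist"); np.savez("w6.npz",im=im,d=d,K=K,R=Rc,t=t)
side=camera("side")[0]
print(sense()["time_s"])
cv2.imwrite("pics/w6.png",np.hstack([cv2.resize(im[10:260,220:420],(480,600),interpolation=2),cv2.resize(side[120:220,255:335],(320,400),interpolation=2).copy() if 0 else cv2.copyMakeBorder(cv2.resize(side[120:220,255:335],(320,400),interpolation=2),0,200,0,0,0)])[:,:,::-1])
uv=[(u,v) for v in range(90,250,3) for u in range(280,355,3)]
uv=np.array(uv); dd=d[uv[:,1],uv[:,0]]; ok=dd>0; X=(np.c_[uv,np.ones(len(uv))]@np.linalg.inv(K).T)*dd[:,None]@Rc.T+t
k=ok&(abs(X[:,2]-.09)<.008); A=np.c_[X[k,:2]-[.5266,.189],np.ones(k.sum())]; print("plate plane",np.linalg.lstsq(A,X[k,2],rcond=None)[0].round(4),k.sum())
m=mask(im,(15,100,40),(35,255,255),(270,70,370,265))
for b in blobs(m,5): print("pin",b[0].round(1),b[1][4],ray(b[0],.098,K,Rc,t)[0].round(4))
E
```

```text
13.2333 0.060127830869165164 [-1.33622857  0.25588276  0.84152726]
14.8
plate plane [0.0004 0.0015 0.0906] 987
pin [319.3 116.2] 78 [0.5435 0.2523 0.098 ]
pin [318.9 235. ] 41 [0.5106 0.1276 0.098 ]
```

View pics/w6.png

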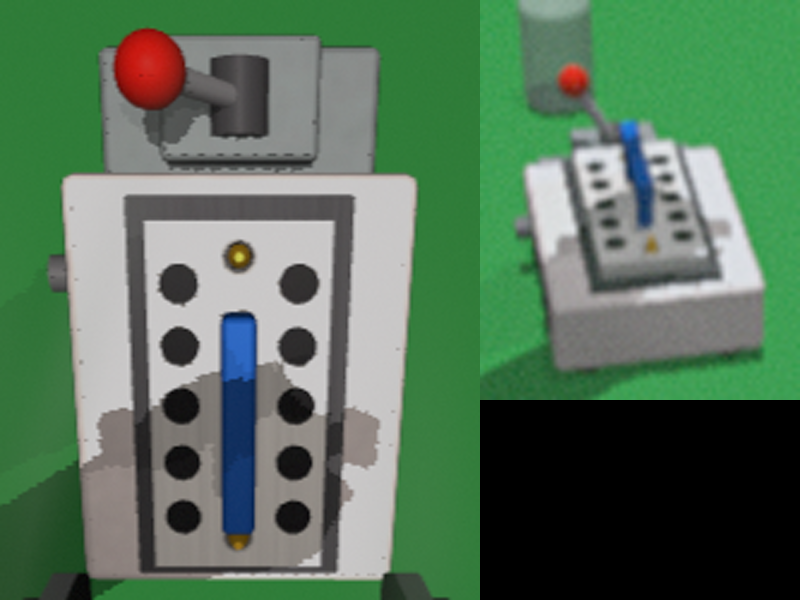

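The picture shows the plate seated: both pins come up through the end holes (crop (238,257) and (238,540)), and its top plane sits level at 90.6 mm against 90 expected. Next is the lever.

```bash
python3 - <<'E'
from h import *
a=np.radians(75.3); Y=np.array([np.cos(a),np.sin(a),0]); X=np.array([Y[1],-Y[0],0]); O=np.array([.5266,.189,0])
P=lambda sx,sy,z: O+sx*X+sy*Y+[0,0,z]
R=down(a); command_gripper(0,20)
movep(P(-.085,.132,.22),R); move_l(P(-.085,.132,.135),feed=.12)
print(sense()["time_s"])
hit=move_l(P(.02,.132,.135),feed=.05,until_force=12)
s=sense();sp=s["position"]-O;print(hit,s["time_s"],"shaker x,y",sp@X,sp@Y,s["wrist_force"])
sx=sp@X
move_l(P(sx-.04,.132,.135),feed=.1); move_l(P(sx-.04,.132,.25),feed=.15)
movep(P(0,-.03,.33),R); sleep(.3)
im,d,K,Rc,t=cam("wrist"); side=camera("side")[0]
b=max(blobs(mask(im,(0,150,80),(8,255,255),(200,0,440,120)),20),key=lambda b:b[1][4])
for z in(.123,): 
    q=ray(b[0],z,K,Rc,t)[0]-O; print("ball px",b[0],b[1],"shaker",q@X,q@Y,"expect .0336,.130")
print(sense()["time_s"])
cv2.imwrite("pics/w7.png",np.hstack([cv2.resize(im[:250,220:420],(480,600),interpolation=2),cv2.copyMakeBorder(cv2.resize(side[120:220,255:335],(320,400),interpolation=2),0,200,0,0,0)])[:,:,::-1])
E
```

```text
16.9917
True 18.6917 shaker x,y 0.007252532804586729 0.13170482048922624 [-1.59247114  0.49625027  0.08649001]
ball px [355.61165049  12.23300971] [342   0  28  27 618] shaker 0.03406072899597331 0.13027402431629512 expect .0336,.130
21.3083
```

View pics/w7.png

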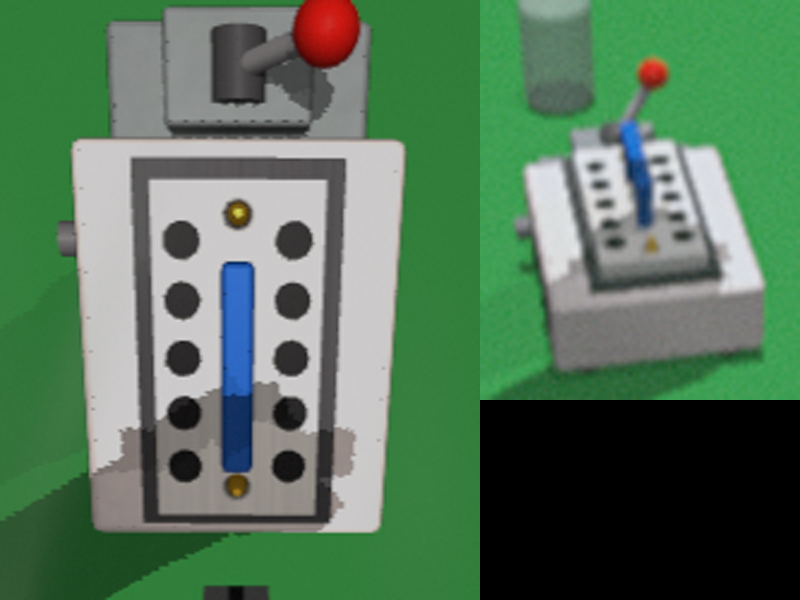

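The picture shows the lever over at +x: the ball is at shaker x 34.1 mm against 33.6 expected, after the push ended on the 12 N stop force. The plate is still seated on both pins, and the robot is clear.

```bash
python3 -c "
from rig import *
print(finish_job())"
```

```text
the job is handed in; nothing more can be done
None
```

The job is handed in: the tube plate sits flush on both dowel pins and is released, the red lever is pushed over to its locked stop, and nothing else was touched, at about 21 s of the 54 s allowed.

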